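Tip the parts case down and push it home in its bay

TASK

The blue parts case has been left standing on its end in front of its bay on the bench. Push it over towards the bay so that it lies flat on its back with the lid up, and push it along the bench into the bay until it sits square against the bay's end wall. Only push it: do not lift or carry it, do not tip it over on its lid or sides, and leave the other things on the bench where they are.

Things in the scene. Friction and masses are not known exactly. Their poses are not given: they have to be found in the camera images.
- case: Flat blue plastic parts case, 120 mm long (its z), 90 wide (y), 40 thick (x), about 0.35 kg, standing loose on one short end before the bay. Origin: centre of that end. The lid (white panel, six coloured compartments, orange latch near the top) is at x = -20 mm and faces away from the bay; the plain back at x = +20 mm faces the bay, so x points to the bay while it stands.
- case_center (a point): Centre of the parts case: 60 mm above the bench while it stands, 20 mm when it lies flat. Pushed near its top the case tips rather than slides, and falls over by itself beyond about 18 degrees.
- case_lid (a point): Centre of the case's lid face; 40 mm above the bench when the case lies lid up.
- case_foot (a point): Middle of the lower edge of the case's back, the edge over which it tips; it rests on the bench while the case stands, tips, and lies on its back.
- bay: Bay fixed on the bench, for the lying case: dark wooden walls 30 mm high, open at top and front, no floor. Origin: on the bench at its middle. x points in from the mouth to the end wall (inner face x = +62 mm; case centre at x = +2 when home). Side walls' inner faces at y = +-54 from x = 18, flaring to +-71 mm at x = -20. The case starts 160 to 200 mm away on the -x side, roughly in line.
- tape: Yellow roll of tape lying flat, 68 mm across, 22 mm high, beside the case's path. Origin: centre of its underside. Leave alone.
- paint: Small paint jar with red cap, 34 mm across, 60 mm high, beside the bay. Origin: centre of its underside. Leave alone.
- driver: Screwdriver with an orange handle, 160 mm long, lying on the bench to the robot's right. Leave alone.
- glue: White glue bottle with orange cap, 50 mm across, 130 mm high, standing at the left. Origin: centre of its underside. Leave alone.
- penpot: Grey pot of pencils, 76 mm across, about 170 mm high with the pencils, at the far right. Origin: centre of its underside. Leave alone.
- eraser: White eraser, 55 x 24 x 14 mm, lying near the robot on the left. Leave alone.
- dish: Small blue ceramic dish, 80 mm across, 30 mm high, at the right. Origin: centre of its underside. Leave alone.
Things that resemble listed ones, but are neither listed nor needed, are in the scene too. Of the things that look like the case, the middle-sized one is meant.

How it is judged:
By the outcome, as a careful person would: the job done as asked, in the order asked, and still so for the second after the job is handed in, with the robot touching nothing.
It also fails if it takes over 38 s, if anything falls off the work surface, if the arm or the gripper's body presses on something with over 40 N, if the wrist force passes 120 N, or if a joint passes its speed limit or range.

ROBOT

A 6-joint arm with a two-finger parallel gripper is mounted at the origin on the work surface. World frame = base frame: x ahead of the robot, y to its left, z up, the work surface at z = 0. Lengths are in m, angles in rad, forces in N, time in s.
With the tool pointing down it reaches from about 0.25 to 0.85 m from the base axis. Payload 12.5 kg.
Tool frame: the origin (TCP) lies where the fingers leave the gripper's body, on its centre line; the fingertips stand 84 mm ahead of it and the grasp point (between the pads) lies 65 mm ahead of it; y points along the fingers, x is the direction in which the jaws open and shut, and the axes are right-handed (so a half turn about y gives the same grasp; the last joint's range is limited). The gripper opens to 93 mm and grips with 3 to 60 N. Pads are 15 mm wide; open, the fingers measure 128 mm over their backs; the gripper's body (75 mm by 188 mm) begins 65 mm behind the grasp point.
Start: joints at [1.124, 0.351, 1.652, -0, 1.139, -0.085], TCP at [0.195, 0.514, 0.303] pointing down, gripper open.
Joint ranges: [-2.75, 2.75], [-0.79, 2.1], [0.01, 2.65], [-1.57, 4.71], [0.07, 3.14], [-2.87, 2.87]. Speed limits (rad/s): [2.22, 2.22, 2.79, 3.14, 3.14, 3.14].

INTERFACE

Orientations are given as a unit quaternion [w, x, y, z].
In Python, from station import env gives the robot as it stands.
- The arm moves only by the tool servo_tool, never from a script. Its argument "rows" is a list of rows, each an object of numbers: "x", "y", "z": the shift along the tool's x, y, z in cm; "turn": the turn about the tool's y in rad; "jaw": the finger opening in cm, from 0 to 9.3. In form: [{"x": .., "y": .., "z": .., "turn": .., "jaw": ..}, ...]. A call has 1 to 8 rows; each row shifts and turns the commanded pose from where the row before left it, along the tool's axes as they then stand; what a row does not reach is not made up. A row lasts 1/8 s, in which the tool goes at most 62.5 mm and 10.7 degrees, less where a joint would pass 70% of its speed; a pose out of reach is approached as far as the arm can. A call with a gripper value outside its range is refused whole. The fingers move at their own pace and stop on an object; "force" is the grip in N (left out, the last holds). Time passes only in rows, so rows that do not move let the fingers close. It gives the time, the measured TCP pose, the force and the opening at its end, in the units of the state.
- env.get_obs(): the state, without advancing time (a new reading comes with each control period).
- env.camera(name): name is "side" or "top" or "wrist"; returns (picture, depth): 420x560x3 uint8, blue, green, red; 420x560 float32, m along the optical axis (not along the pixel's ray), 0 where there is no reading.
- env.get_calibration(name): a dict with "fx", "fy", "cx", "cy" (pixels), "rvec" (rotation vector, rad) and "tvec" (3), from world to camera coordinates, as OpenCV has them; the wrist camera has in their place "hand_eye" (4x4, takes a point from camera to tool coordinates, whose origin is the TCP and whose axes are the tool frame's). Camera axes: x right, y down, z forward; pixel columns grow to the right and rows downward; lengths in m; the calibration is good to about 2 mm. A picture is of the moment at which its call begins: read the wrist's pose just before it. get_calibration takes no time and is no camera call.
- env.close_job(): hands the job in, once; it reports no verdict.
The state is a dict: "clock": time; "q": joint angles; "dq": joint speeds; "effort": joint torques, N m; "position": TCP position; "ee_rot": TCP orientation; "ft_force": force on the tool from outside, world axes, zero at the start; "wrist_torque": the same for the moment, N m; "grip_width": finger opening in m.
Only numpy, scipy, OpenCV 4.12 (cv2) and the standard library are available. Lean on these libraries where they do the work, as an engineer would, in place of code of your own. Each camera call takes 0.05 s, during which the arm holds its last target.

## Working session

There is one attempt and no reset: what is moved stays moved. The work goes in short steps, Python scripts to look and compute and a tool call to move; the robot and the scene stay as the last step left them, time stands still between calls to the robot, and variables do not carry over. Pictures are saved under pics/ and viewed, and the job is handed in when it is done.

Besides the shell and the picture viewer there is one more tool, called after ">>>" by a JSON object that holds its "name" and its "arguments", one argument or row to a line. servo_tool: Moves the arm, as the interface text tells. Its arguments: {"type":"object","properties":{"rows":{"type":"array"},"force":{"type":"number"}},"required":["rows"]}

```bash
mkdir -p pics; ls; cat > h.py <<'E'
import numpy as np,cv2
from station import env
from scipy.spatial.transform import Rotation as R
def cal(n):
    c=env.get_calibration(n);K=np.array([[c['fx'],0,c['cx']],[0,c['fy'],c['cy']],[0,0,1.]])
    M=cv2.Rodrigues(np.array(c['rvec'],float))[0];t=np.array(c['tvec'],float).reshape(3)
    return K,M,t
def plane(n,uv,z):
    K,M,t=cal(n);o=-M.T@t;d=M.T@np.linalg.inv(K)@np.array([uv[0],uv[1],1.])
    return o+d*(z-o[2])/d[2]
def cloud(n,D):
    K,M,t=cal(n);v,u=np.mgrid[:420,:560]
    P=np.stack([(u-K[0,2])/K[0,0]*D,(v-K[1,2])/K[1,1]*D,D],-1)
    return (P-t)@M
E
python3 - <<'E'
from h import *
for n in('top','side'):
    p,d=env.camera(n);cv2.imwrite(f'pics/{n}0.png',p);np.save(f'{n}0.npy',d)
    K,M,t=cal(n);print(n,K[0,0],-M.T@t,M[2])
o=env.get_obs();print(o['clock'],o['position'],R.from_quat(np.roll(o['ee_rot'],-1)).as_matrix(),o['grip_width'])
E
```

```text
pics
top 461.5061418632242 [0.36457374 0.00550177 1.2460539 ] [ 0.11487591 -0.00502874 -0.99336712]
side 488.4844849152172 [0.16269317 0.94679396 0.98832944] [ 0.2446143  -0.70533037 -0.66533669]
0.1 [0.19457004 0.51419902 0.30227089] [[ 3.53975598e-01 -4.43841116e-04 -9.35254553e-01]
 [ 9.35254094e-01 -9.30358206e-04  3.53975866e-01]
 [-1.02723079e-03 -9.99999469e-01  8.57801178e-05]] 0.093536784774496
```

View pics/top0.png

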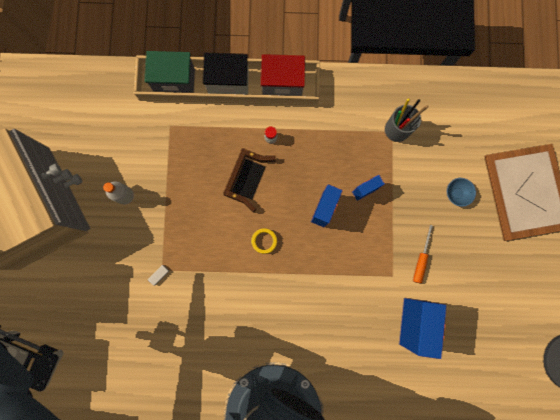

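View pics/side0.png

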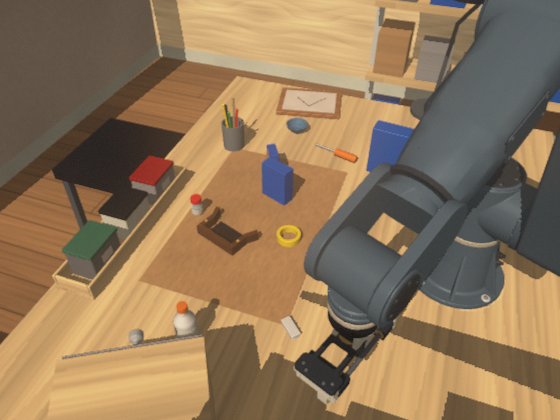

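```bash
python3 - <<'E'
from h import *
p=cv2.imread('pics/top0.png');d=np.load('top0.npy');P=cloud('top',d)
hsv=cv2.cvtColor(p,cv2.COLOR_BGR2HSV)
m=cv2.inRange(hsv,(105,150,40),(130,255,255))
n,l,s,c=cv2.connectedComponentsWithStats(m)
for i in range(1,n):
    if s[i,4]<100: continue
    q=P[(l==i)&(d>0)];print(i,s[i],'zmax',np.percentile(q[:,2],[5,50,95]).round(3))
    zt=np.percentile(q[:,2],80)
    # top face
    mm=((l==i)&(np.abs(P[...,2]-zt)<.006)).astype(np.uint8)
    k=max(cv2.findContours(mm,0,2)[0],key=cv2.contourArea)
    w=np.array([plane('top',x[0],zt)[:2] for x in k],np.float32)
    r=cv2.minAreaRect(w*1000);print('  top z',zt,'rect',r,cv2.boxPoints(r).round(0).tolist())
im=cv2.resize(p[110:270,210:410],None,fx=4,fy=4,interpolation=cv2.INTER_CUBIC);cv2.imwrite('pics/topz.png',im[:600,:800])
p=cv2.imread('pics/side0.png');im=cv2.resize(p[130:270,170:360],None,fx=4,fy=4,interpolation=cv2.INTER_CUBIC);cv2.imwrite('pics/sidez.png',im)
# bay: points with z 20..40mm near
b=(abs(P[...,2]-.03)<.006)
v,u=np.nonzero(b[140:220,215:290]);Q=P[140:220,215:290][v,u]
np.save('bay.npy',Q);print(len(Q),Q.min(0),Q.max(0))
E
```

```text
1 [353 176  31  24 336] zmax [0.032 0.085 0.089]
  top z 0.08680023298536925 rect ((588.0659790039062, -230.1323699951172), (25.842103958129883, 64.89060974121094), 30.662750244140625) [[560.0, -209.0], [593.0, -265.0], [616.0, -251.0], [583.0, -196.0]]
2 [312 185  29  41 631] zmax [0.069 0.119 0.123]
  top z 0.12037198503108808 rect ((533.483642578125, -118.34164428710938), (39.615360260009766, 88.47052764892578), 68.69159698486328) [[485.0, -121.0], [567.0, -153.0], [582.0, -116.0], [499.0, -84.0]]
3 [ 400  299   46   59 2170] zmax [0.037 0.163 0.168]
  top z 0.1656667519001168 rect ((241.02626037597656, -355.7382507324219), (56.305667877197266, 121.69347381591797), 83.93816375732422) [[178.0, -377.0], [299.0, -390.0], [305.0, -334.0], [183.0, -321.0]]
587 [0.52326442 0.01718123 0.02405236] [0.71672392 0.15343614 0.03524508]
```

View pics/topz.png

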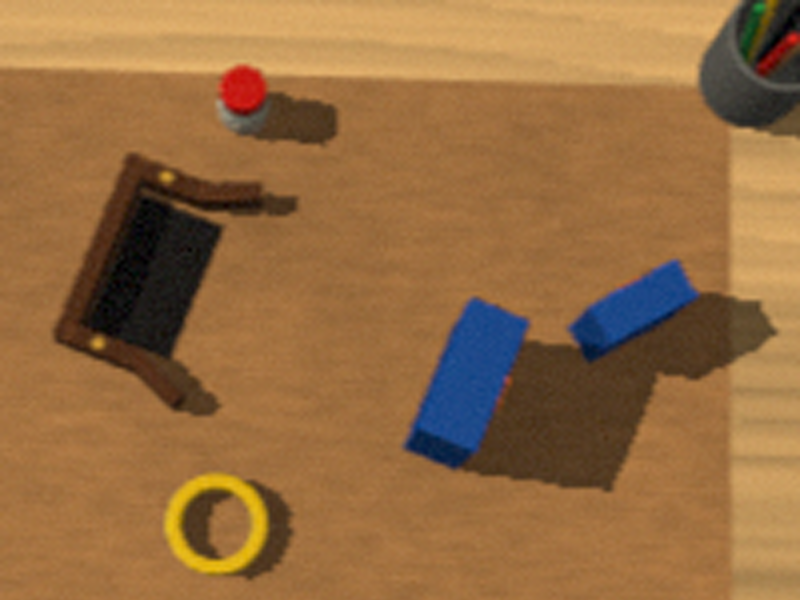

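View pics/sidez.png

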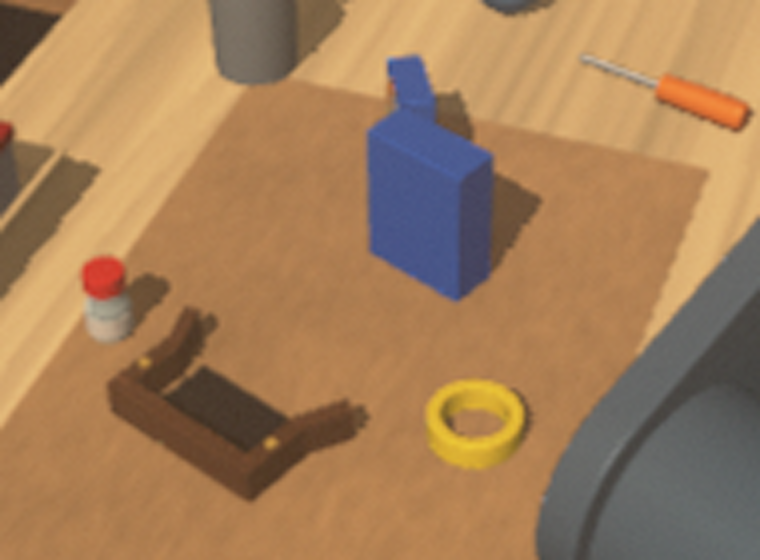

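```bash
python3 - <<'E'
from h import *
p=cv2.imread('pics/top0.png');d=np.load('top0.npy');P=cloud('top',d)
hsv=cv2.cvtColor(p,cv2.COLOR_BGR2HSV)
f=lambda x,y:plane('top',(210+(x+.5)/4-.5,110+(y+.5)/4-.5),.03)[:2]*1000
g1,g2=f(167,178),f(97,342);print('gold',g1,g2,np.linalg.norm(g1-g2))
for n,a in dict(outTL=(132,155),outBL=(58,335),inT=(148,190),inB=(88,330),tipT=(262,192),tipB=(180,405)).items(): print(n,f(*a).round(1))
v,u=np.mgrid[:420,:560]
bay=(P[...,2]>.022)&(P[...,2]<.04)&(u>222)&(u<285)&(v>145)&(v<215)&(hsv[...,2]<110)
Q=P[bay]*1000
a=(g1-g2)/np.linalg.norm(g1-g2); # candidate -y... axis along wall
for yaw in np.arange(55,85,1):
    ax=np.array([np.cos(np.radians(yaw)),np.sin(np.radians(yaw))]);s=Q[:,:2]@ax
    h=np.histogram(s,np.arange(s.min(),s.max()+3,3))[0]
    e=np.sort(s)[-200:] 
    print(yaw,h.max(), (s.max()-np.percentile(s,60)).round(1),len(s))
K,M,t=cal('top')
# tape / paint
for nm,lo,hi,z in(('tape',(22,150,120),(35,255,255),.022),('paint',(0,200,120),(5,255,255),.06)):
    m=cv2.inRange(hsv,lo,hi);m[:, :150]=0;m[:120]=0;m[:,300:]=0
    k=max(cv2.findContours(m,0,2)[0],key=cv2.contourArea);c,r=cv2.minEnclosingCircle(k);print(nm,c,r,plane('top',c,z))
E
```

```text
gold [675.22510432  78.44975086] [562.12963976 121.22080431] 120.91297332268935
outTL [690.4 102.6]
outBL [566.1 147.4]
inT [666.6  90.9]
inB [570.1 127.5]
tipT [667.5  14.2]
tipB [521.4  64.5]
55 28 30.6 514
56 29 28.9 514
57 30 27.8 514
58 33 26.0 514
59 36 24.5 514
60 37 22.9 514
61 41 21.4 514
62 45 20.0 514
63 48 18.9 514
64 51 17.5 514
65 53 16.3 514
66 61 15.2 514
67 55 13.8 514
68 57 12.9 514
69 59 12.0 514
70 62 11.4 514
71 58 11.9 514
72 55 13.0 514
73 59 14.2 514
74 55 15.4 514
75 56 16.7 514
76 57 18.0 514
77 45 19.4 514
78 44 20.6 514
79 39 21.8 514
80 38 23.1 514
81 34 24.5 514
82 33 25.8 514
83 31 27.2 514
84 30 28.7 514
tape (263.70001220703125, 240.5) 12.78836441040039 [0.44387483 0.03821014 0.022     ]
paint (270.3636474609375, 132.09091186523438) 5.473546981811523 [0.72858389 0.02854523 0.06      ]
```

```bash
cat >> h.py <<'E'
def pose():
    o=env.get_obs();return np.array(o['position']),R.from_quat(np.roll(o['ee_rot'],-1)).as_matrix(),o
def plan(p,m,goal,yawx,n):
    """goal world TCP m, yawx deg of tool x"""
    y0=np.degrees(np.arctan2(m[1,0],m[0,0]));t=np.radians(y0-yawx)/n
    d=(np.array(goal)-p)/n*100
    for i in range(n):
        a=np.radians(y0)-t*i;X=np.array([np.cos(a),np.sin(a),0]);Y=np.array([0,0,-1.]);Z=np.cross(X,Y)
        print('{"x":%.1f,"y":%.1f,"z":%.1f,"turn":%.3f}'%(d@X,d@Y,d@Z,t),end=',')
    print()
E
python3 -c "
from h import *
p,m,o=pose();plan(p,m,(.518,-.162,.30),-20,16)"
```

```text
{"x":-3.2,"y":0.0,"z":-3.4,"turn":0.097},{"x":-2.9,"y":0.0,"z":-3.7,"turn":0.097},{"x":-2.5,"y":0.0,"z":-3.9,"turn":0.097},{"x":-2.1,"y":0.0,"z":-4.2,"turn":0.097},{"x":-1.7,"y":0.0,"z":-4.4,"turn":0.097},{"x":-1.3,"y":0.0,"z":-4.5,"turn":0.097},{"x":-0.8,"y":0.0,"z":-4.6,"turn":0.097},{"x":-0.4,"y":0.0,"z":-4.7,"turn":0.097},{"x":0.1,"y":0.0,"z":-4.7,"turn":0.097},{"x":0.5,"y":0.0,"z":-4.7,"turn":0.097},{"x":1.0,"y":0.0,"z":-4.6,"turn":0.097},{"x":1.4,"y":0.0,"z":-4.5,"turn":0.097},{"x":1.8,"y":0.0,"z":-4.3,"turn":0.097},{"x":2.3,"y":0.0,"z":-4.1,"turn":0.097},{"x":2.6,"y":0.0,"z":-3.9,"turn":0.097},{"x":3.0,"y":0.0,"z":-3.6,"turn":0.097},
```

>>> {"name": "servo_tool", "arguments": {
  "rows": [
    {"x": -3.2,"y": 0,"z": -3.4,"turn": 0.097,"jaw": 4.5},
    {"x": -2.9,"y": 0,"z": -3.7,"turn": 0.097,"jaw": 4.5},
    {"x": -2.5,"y": 0,"z": -3.9,"turn": 0.097,"jaw": 4.5},
    {"x": -2.1,"y": 0,"z": -4.2,"turn": 0.097,"jaw": 4.5},
    {"x": -1.7,"y": 0,"z": -4.4,"turn": 0.097,"jaw": 4.5},
    {"x": -1.3,"y": 0,"z": -4.5,"turn": 0.097,"jaw": 4.5},
    {"x": -0.8,"y": 0,"z": -4.6,"turn": 0.097,"jaw": 4.5},
    {"x": -0.4,"y": 0,"z": -4.7,"turn": 0.097,"jaw": 4.5}
  ]
}}

```text
clock: 1.1
position: [0.3579, 0.1753, 0.3027]
ee_rot: [-0.691, 0.691, 0.151, -0.151]
ft_force: [0.4, 0.0, -0.4]
grip_width: 0.0452
```

>>> {"name": "servo_tool", "arguments": {
  "rows": [
    {"x": 0.1,"y": 0,"z": -4.7,"turn": 0.097,"jaw": 4.5},
    {"x": 0.5,"y": 0,"z": -4.7,"turn": 0.097,"jaw": 4.5},
    {"x": 1.0,"y": 0,"z": -4.6,"turn": 0.097,"jaw": 4.5},
    {"x": 1.4,"y": 0,"z": -4.5,"turn": 0.097,"jaw": 4.5},
    {"x": 1.8,"y": 0,"z": -4.3,"turn": 0.097,"jaw": 4.5},
    {"x": 2.3,"y": 0,"z": -4.1,"turn": 0.097,"jaw": 4.5},
    {"x": 2.6,"y": 0,"z": -3.9,"turn": 0.097,"jaw": 4.5},
    {"x": 3.0,"y": 0,"z": -3.6,"turn": 0.097,"jaw": 4.5}
  ]
}}

```text
clock: 2.1
position: [0.5206, -0.1635, 0.3025]
ee_rot: [0.697, -0.696, 0.122, -0.122]
ft_force: [1.1, 0.9, 0.1]
grip_width: 0.0449
```

```bash
python3 -c "
from h import *
p,m,o=pose();print(o['clock'],p,m.round(3),o['grip_width'],o['q'],o['ft_force']);plan(p,m,(.518,-.162,.188),-20,3)
c,d=env.camera('wrist');cv2.imwrite('pics/w1.png',c);c,d=env.camera('side');cv2.imwrite('pics/s1.png',c)"
```

```text
2.1 [ 0.52057113 -0.1635152   0.30249568] [[ 0.941 -0.     0.34 ]
 [-0.34   0.     0.941]
 [-0.    -1.     0.   ]] 0.044868223720918865 [-3.89707194e-01  3.43246593e-01  1.66312525e+00  1.09648688e-04
  1.13566814e+00 -4.33510513e-02] [1.08919381 0.85936409 0.1414364 ]
{"x":-0.1,"y":3.8,"z":0.0,"turn":0.001},{"x":-0.1,"y":3.8,"z":0.0,"turn":0.001},{"x":-0.1,"y":3.8,"z":0.0,"turn":0.001},
```

View pics/w1.png

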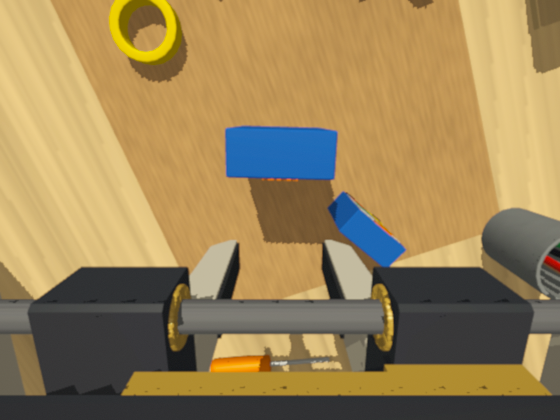

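View pics/s1.png

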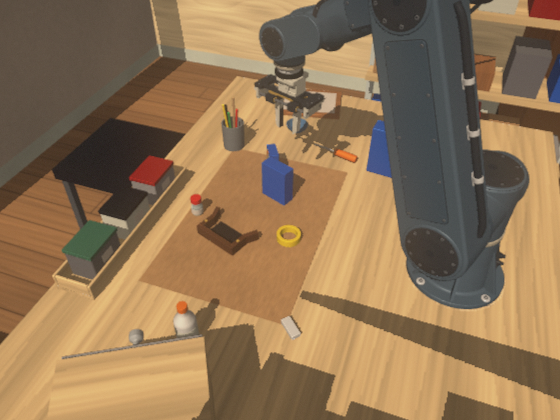

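>>> {"name": "servo_tool", "arguments": {
  "rows": [
    {"x": -0.1,"y": 3.9,"z": 0},
    {"x": -0.1,"y": 3.9,"z": 0},
    {"x": 0,"y": 3.9,"z": 0},
    {"z": 0.5},
    {"z": 0.5},
    {"z": 0.5},
    {"z": 0.5}
  ]
}}

```text
invalid input
```

>>> {"name": "servo_tool", "arguments": {
  "rows": [
    {"z": 0.5},
    {"z": 0.5},
    {"z": 0.5},
    {"z": 0.5}
  ]
}}

```text
invalid input
```

```bash
python3 -c "
from h import *
p,m,o=pose();print(o['clock'],p,o['grip_width'],o['ft_force'])
c,d=env.camera('side');cv2.imwrite('pics/s2.png',cv2.resize(c[100:300,150:400],None,fx=3,fy=3))"
```

```text
2.2 [ 0.52114444 -0.16519602  0.30213306] 0.04506825355034612 [-0.44541705  0.15016882  0.97031403]
```

View pics/s2.png

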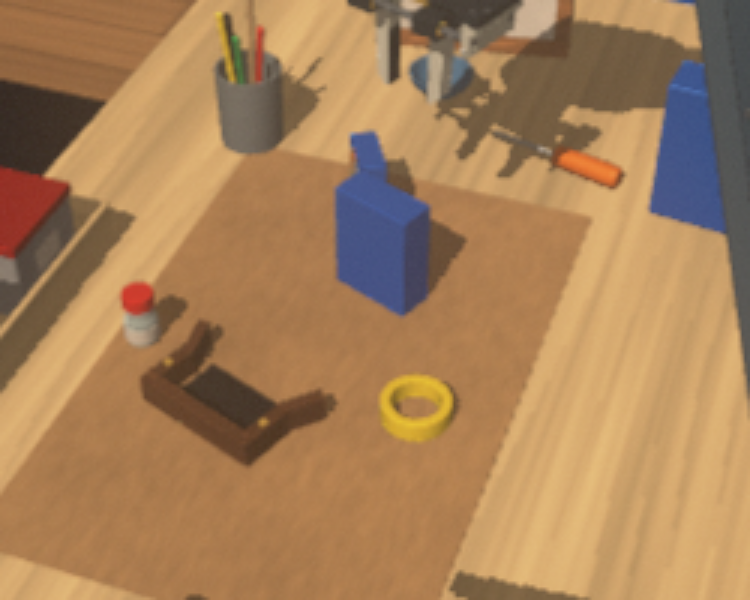

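Rows need every field; resending the same moves in full.

>>> {"name": "servo_tool", "arguments": {
  "rows": [
    {"x": -0.1,"y": 3.9,"z": 0,"turn": 0,"jaw": 4.5},
    {"x": -0.1,"y": 3.9,"z": 0,"turn": 0,"jaw": 4.5},
    {"x": 0,"y": 3.9,"z": 0,"turn": 0,"jaw": 4.5},
    {"x": 0,"y": 0,"z": 0.5,"turn": 0,"jaw": 4.5},
    {"x": 0,"y": 0,"z": 0.5,"turn": 0,"jaw": 4.5},
    {"x": 0,"y": 0,"z": 0.5,"turn": 0,"jaw": 4.5},
    {"x": 0,"y": 0,"z": 0.5,"turn": 0,"jaw": 4.5}
  ]
}}

```text
clock: 3.12
position: [0.5255, -0.1422, 0.1869]
ee_rot: [-0.697, 0.697, -0.12, 0.121]
ft_force: [-0.1, -0.7, -0.2]
grip_width: 0.045
```

>>> {"name": "servo_tool", "arguments": {
  "rows": [
    {"x": 0,"y": 0,"z": 0.5,"turn": 0,"jaw": 4.5},
    {"x": 0,"y": 0,"z": 0.5,"turn": 0,"jaw": 4.5},
    {"x": 0,"y": 0,"z": 0.5,"turn": 0,"jaw": 4.5},
    {"x": 0,"y": 0,"z": 0.5,"turn": 0,"jaw": 4.5}
  ]
}}

```text
clock: 3.62
position: [0.5319, -0.1233, 0.1857]
ee_rot: [0.697, -0.697, 0.121, -0.121]
ft_force: [0.0, 0.2, -0.7]
grip_width: 0.0448
```

```bash
python3 -c "
from h import *
p,m,o=pose();print(o['clock'],p,o['grip_width'],o['ft_force'])
c,d=env.camera('side');cv2.imwrite('pics/s3.png',cv2.resize(c[100:300,150:400],None,fx=3,fy=3))"
```

```text
3.625 [ 0.53185299 -0.1233442   0.18567497] 0.044831175248107286 [ 0.02007699  0.19061753 -0.7008212 ]
```

View pics/s3.png

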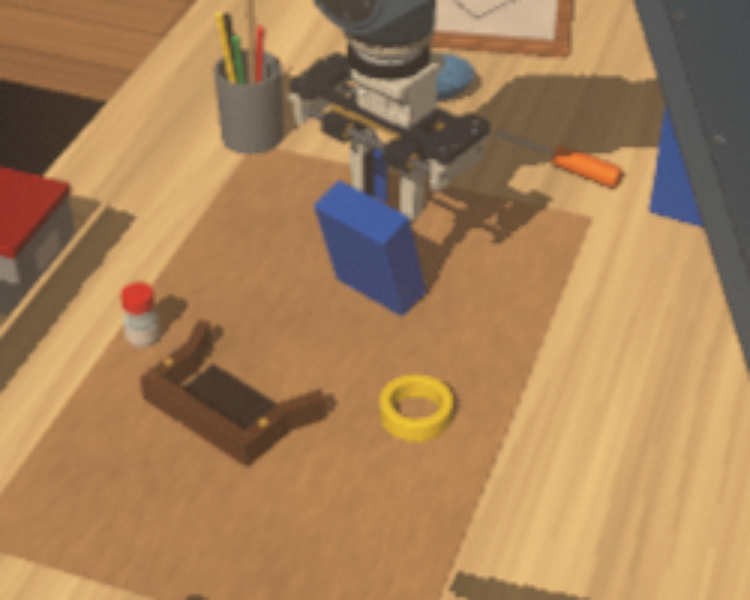

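>>> {"name": "servo_tool", "arguments": {
  "rows": [
    {"x": 0,"y": 0,"z": 0.5,"turn": 0,"jaw": 4.5},
    {"x": 0,"y": 0,"z": 0.5,"turn": 0,"jaw": 4.5},
    {"x": 0,"y": 0,"z": 0.5,"turn": 0,"jaw": 4.5},
    {"x": 0,"y": 0,"z": 0.5,"turn": 0,"jaw": 4.5},
    {"x": 0,"y": 0,"z": 0.5,"turn": 0,"jaw": 4.5},
    {"x": 0,"y": 0,"z": 0,"turn": 0,"jaw": 4.5},
    {"x": 0,"y": 0,"z": 0,"turn": 0,"jaw": 4.5},
    {"x": 0,"y": 0,"z": 0,"turn": 0,"jaw": 4.5}
  ]
}}

```text
clock: 4.68
position: [0.5401, -0.1003, 0.1857]
ee_rot: [-0.697, 0.697, -0.121, 0.121]
ft_force: [-0.6, -0.1, -0.1]
grip_width: 0.0449
```

```bash
cat >> h.py <<'E'
def lying(tag):
    p,d=env.camera('top');cv2.imwrite(f'pics/top_{tag}.png',cv2.resize(p[110:270,210:410],None,fx=4,fy=4,interpolation=cv2.INTER_CUBIC)[:600,:800])
    s,ds=env.camera('side');cv2.imwrite(f'pics/side_{tag}.png',cv2.resize(s[100:300,150:400],None,fx=3,fy=3))
    for n,d in(('top',d),('side',ds)):
        P=cloud(n,d)*1000;X=P[...,0];Y=P[...,1]
        l=.342*X+.94*Y;w=-.94*X+.342*Y
        m=((abs(P[...,2]-40)<7)&(l>30)&(l<330)&(abs(w+545)<60)).astype(np.uint8)
        im=p if n=='top' else s
        hsv=cv2.cvtColor(im,cv2.COLOR_BGR2HSV); m&=~((hsv[...,0]<20)&(hsv[...,2]<90))
        k=max(cv2.findContours(m,0,2)[0],key=cv2.contourArea)
        W=np.array([plane(n,x[0],.04)[:2] for x in k],np.float32)*1000
        r=cv2.minAreaRect(W);c=np.array(r[0]);print(n,r,'l,w',.342*c[0]+.94*c[1],-.94*c[0]+.342*c[1],'z',np.median(P[...,2][m>0]))
E
python3 -c "
from h import *
p,m,o=pose();print(o['clock'],p,o['ft_force']);lying('a')"
```

```text
4.675 [ 0.5401295  -0.10026994  0.18571674] [-0.57527596 -0.06823684 -0.0563466 ]
top ((574.6699829101562, -14.4273681640625), (58.9958610534668, 90.69572448730469), 69.64347839355469) l,w 182.97540808105472 -545.1239438476563 z 39.78809221766792
side ((563.7352294921875, -41.884361267089844), (126.48260498046875, 96.6657943725586), 68.97309112548828) l,w 153.42614889526368 -544.2355672760009 z 41.6206614148525
```

View pics/side_a.png

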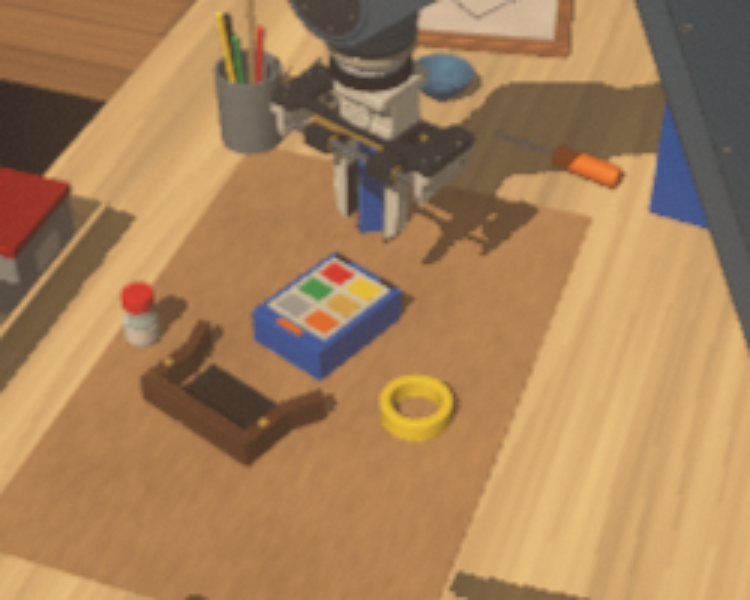

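View pics/top_a.png

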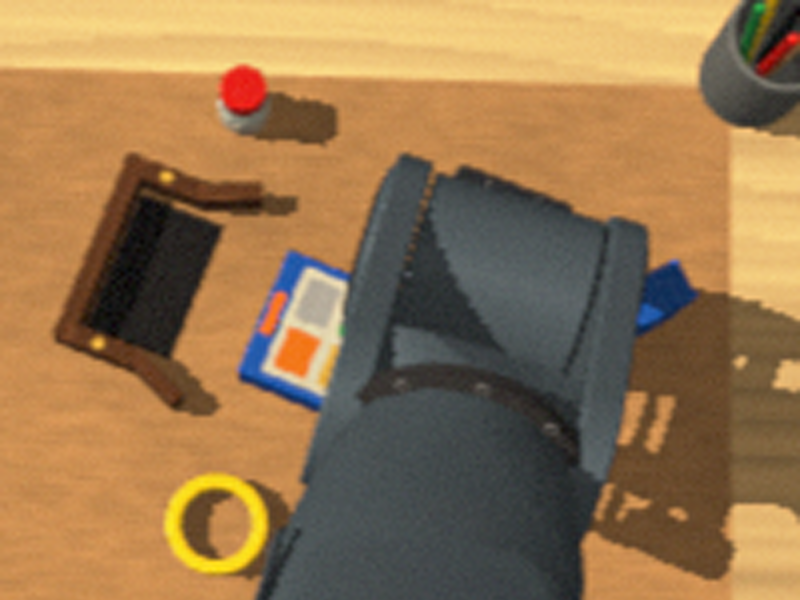

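>>> {"name": "servo_tool", "arguments": {
  "rows": [
    {"x": 0.3,"y": 0,"z": -1.0,"turn": 0,"jaw": 4.5},
    {"x": 0,"y": 0,"z": -1.0,"turn": 0,"jaw": 4.5},
    {"x": 0,"y": 2.9,"z": 0,"turn": 0,"jaw": 4.5},
    {"x": 0,"y": 2.9,"z": 0,"turn": 0,"jaw": 4.5},
    {"x": 0,"y": 2.8,"z": 0,"turn": 0,"jaw": 4.5},
    {"x": 0,"y": 0,"z": 0,"turn": 0,"jaw": 4.5}
  ]
}}

```text
clock: 5.52
position: [0.5352, -0.1203, 0.0983]
ee_rot: [0.697, -0.697, 0.122, -0.12]
ft_force: [-0.0, -0.2, 0.2]
grip_width: 0.0455
```

>>> {"name": "servo_tool", "arguments": {
  "rows": [
    {"x": 0,"y": 0,"z": 0.6,"turn": 0,"jaw": 4.5},
    {"x": 0,"y": 0,"z": 0.6,"turn": 0,"jaw": 4.5},
    {"x": 0,"y": 0,"z": 0.8,"turn": 0,"jaw": 4.5},
    {"x": 0,"y": 0,"z": 1,"turn": 0,"jaw": 4.5},
    {"x": 0,"y": 0,"z": 1,"turn": 0,"jaw": 4.5},
    {"x": 0,"y": 0,"z": 1,"turn": 0,"jaw": 4.5},
    {"x": 0,"y": 0,"z": 1,"turn": 0,"jaw": 4.5},
    {"x": 0,"y": 0,"z": 0.5,"turn": 0,"jaw": 4.5}
  ]
}}

```text
clock: 6.52
position: [0.5583, -0.0581, 0.0997]
ee_rot: [-0.697, 0.697, -0.121, 0.12]
ft_force: [-0.7, -2.1, 2.0]
grip_width: 0.0449
```

```bash
python3 -c "
from h import *
p,m,o=pose();print(o['clock'],p,o['ft_force'],'l',.342*p[0]+.94*p[1]);lying('b')"
```

```text
6.525 [ 0.55828366 -0.05808812  0.09967386] [-0.73112223 -2.06652274  2.03728621] l 0.1363301790717159
top ((590.0034790039062, 38.51414489746094), (57.06704330444336, 90.0080795288086), 70.41786193847656) l,w 237.98448602294923 -541.4314327087402 z 39.88022466889961
side ((576.5868530273438, 1.2825088500976562), (147.44297790527344, 94.96715545654297), 70.09689331054688) l,w 198.3982620544434 -541.5530238189697 z 41.49522391536166
```

View pics/side_b.png

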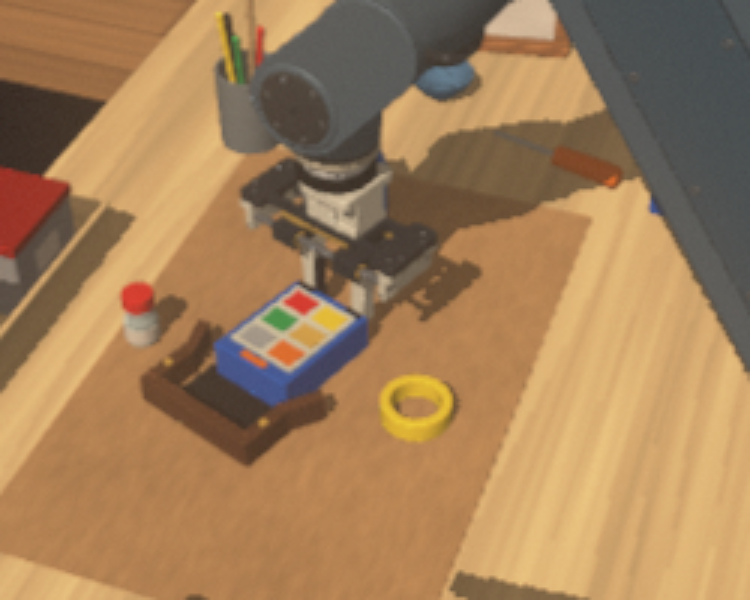

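View pics/top_b.png

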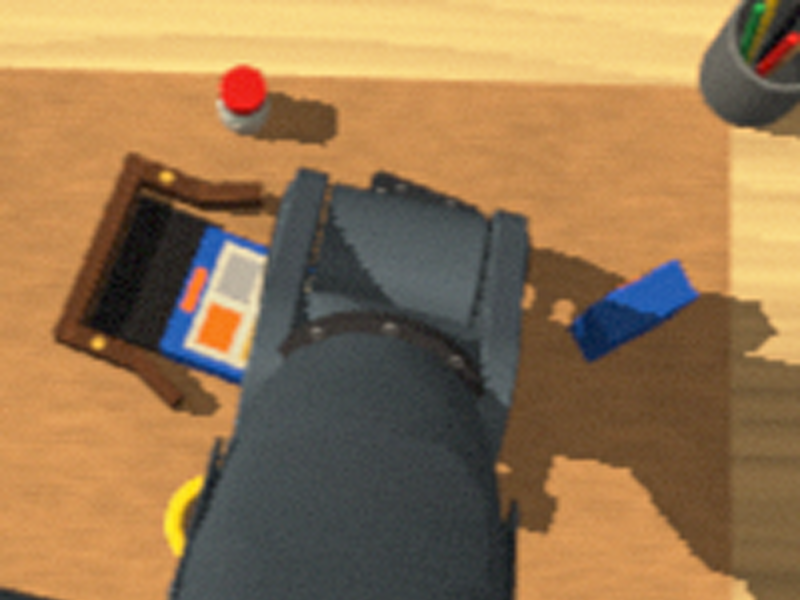

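>>> {"name": "servo_tool", "arguments": {
  "rows": [
    {"x": 0.1,"y": 0,"z": 0.8,"turn": 0,"jaw": 4.5},
    {"x": 0.1,"y": 0,"z": 0.8,"turn": 0,"jaw": 4.5},
    {"x": 0.1,"y": 0,"z": 0.8,"turn": 0,"jaw": 4.5},
    {"x": 0.1,"y": 0,"z": 0.8,"turn": 0,"jaw": 4.5},
    {"x": 0,"y": 0,"z": 0.5,"turn": 0,"jaw": 4.5}
  ]
}}

```text
clock: 7.25
position: [0.5746, -0.0247, 0.0997]
ee_rot: [0.697, -0.697, 0.121, -0.121]
ft_force: [-0.2, -1.5, -0.4]
grip_width: 0.0451
```

>>> {"name": "servo_tool", "arguments": {
  "rows": [
    {"x": 0,"y": 0,"z": 0.3,"turn": 0,"jaw": 4.5},
    {"x": 0,"y": 0,"z": 0.3,"turn": 0,"jaw": 4.5}
  ]
}}

```text
clock: 7.5
position: [0.5764, -0.0195, 0.0997]
ee_rot: [-0.697, 0.697, -0.121, 0.121]
ft_force: [-0.7, -1.0, -1.5]
grip_width: 0.0452
```

```bash
python3 -c "
from h import *
p,m,o=pose();print(o['clock'],p,o['ft_force'],'l',.342*p[0]+.94*p[1]);lying('c')"
```

```text
7.5 [ 0.57637192 -0.01951592  0.09974214] [-0.69164475 -1.01141352 -1.50398604] l 0.1787742347159195
top ((609.2316284179688, 81.22273254394531), (47.84379577636719, 90.65975952148438), 70.61062622070312) l,w 284.70658551025394 -544.8995561828613 z 39.91938601032264
side ((593.7984619140625, 39.39936828613281), (147.2794647216797, 95.8781967163086), 70.18400573730469) l,w 240.11448016357423 -544.6959702453613 z 41.543587020614716
```

View pics/side_c.png

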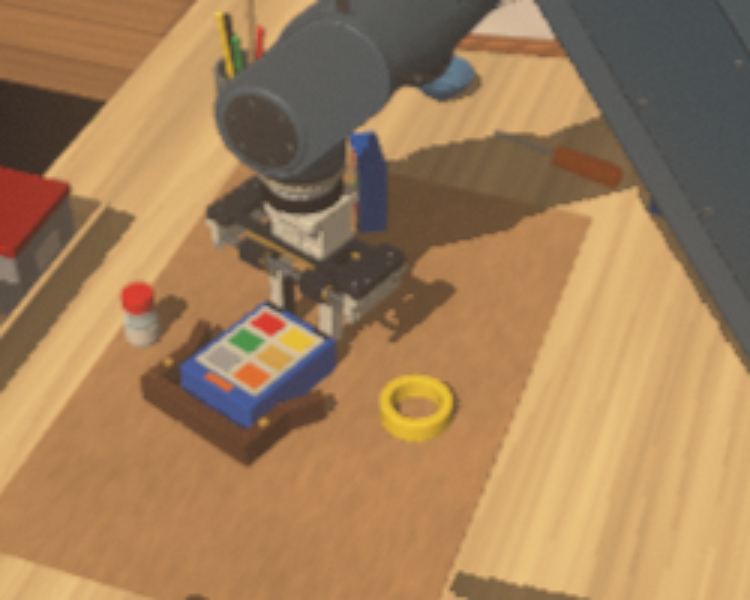

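View pics/top_c.png

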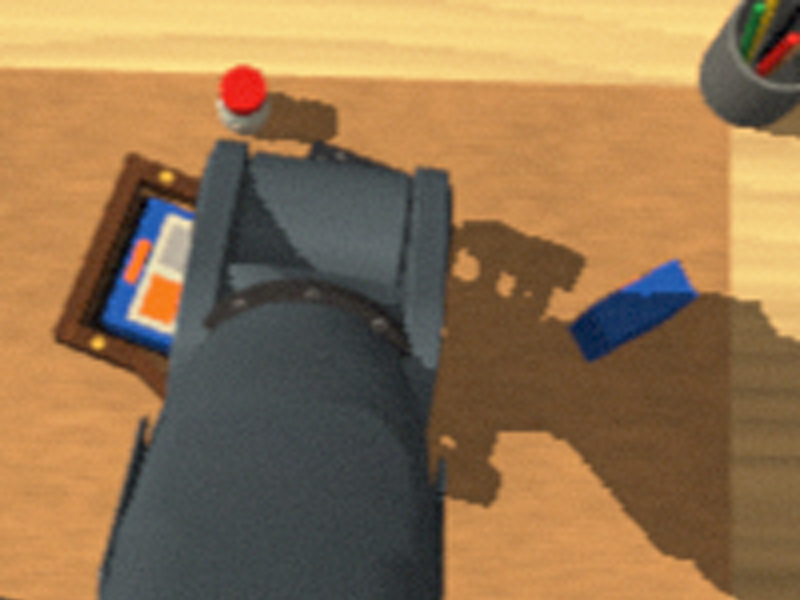

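>>> {"name": "servo_tool", "arguments": {
  "rows": [
    {"x": 0,"y": 0,"z": 0.2,"turn": 0,"jaw": 4.5},
    {"x": 0,"y": 0,"z": 0.2,"turn": 0,"jaw": 4.5}
  ]
}}

```text
clock: 7.85
position: [0.5778, -0.0159, 0.0998]
ee_rot: [-0.697, 0.697, -0.121, 0.121]
ft_force: [-0.3, -1.9, 1.3]
grip_width: 0.0448
```

>>> {"name": "servo_tool", "arguments": {
  "rows": [
    {"x": 0,"y": 0,"z": 0.1,"turn": 0,"jaw": 4.5},
    {"x": 0,"y": 0,"z": 0,"turn": 0,"jaw": 4.5}
  ]
}}

```text
clock: 8.1
position: [0.5781, -0.0148, 0.0998]
ee_rot: [0.697, -0.697, 0.121, -0.121]
ft_force: [0.4, -0.4, 0.2]
grip_width: 0.0453
```

>>> {"name": "servo_tool", "arguments": {
  "rows": [
    {"x": 0,"y": 0,"z": 0.1,"turn": 0,"jaw": 4.5},
    {"x": 0,"y": 0,"z": 0.1,"turn": 0,"jaw": 4.5}
  ]
}}

```text
clock: 8.35
position: [0.5787, -0.0131, 0.0998]
ee_rot: [-0.697, 0.697, -0.121, 0.121]
ft_force: [-0.8, -2.1, 2.3]
grip_width: 0.0446
```

>>> {"name": "servo_tool", "arguments": {
  "rows": [
    {"x": 0,"y": 0,"z": 0.1,"turn": 0,"jaw": 4.5}
  ]
}}

```text
clock: 8.48
position: [0.5791, -0.0121, 0.0998]
ee_rot: [-0.697, 0.697, -0.121, 0.121]
ft_force: [-0.4, -3.2, 1.6]
grip_width: 0.045
```

>>> {"name": "servo_tool", "arguments": {
  "rows": [
    {"x": 0,"y": 0,"z": 0.1,"turn": 0,"jaw": 4.5}
  ]
}}

```text
clock: 8.6
position: [0.5794, -0.0111, 0.0998]
ee_rot: [-0.697, 0.697, -0.121, 0.121]
ft_force: [-1.7, -3.6, 1.9]
grip_width: 0.045
```

>>> {"name": "servo_tool", "arguments": {
  "rows": [
    {"x": 0,"y": 0,"z": 0.1,"turn": 0,"jaw": 4.5}
  ]
}}

```text
clock: 8.72
position: [0.5798, -0.0102, 0.0998]
ee_rot: [-0.697, 0.697, -0.121, 0.121]
ft_force: [0.3, -2.1, 1.8]
grip_width: 0.0448
```

```bash
python3 -c "
from h import *
p,m,o=pose();print(o['clock'],p,o['ft_force'],'l',.342*p[0]+.94*p[1]);lying('d')
c,d=env.camera('wrist');cv2.imwrite('pics/wd.png',c)"
```

```text
8.725 [ 0.57975619 -0.01017438  0.09978666] [ 0.27045562 -2.06720178  1.83590676] l 0.18871269718217626
top ((613.4555053710938, 92.23463439941406), (44.36219024658203, 90.09745788574219), 70.89496612548828) l,w 296.5023391723633 -545.1039300842285 z 39.826345670322425
side ((601.2872314453125, 50.18635177612305), (142.8333282470703, 101.19132995605469), 69.82195281982422) l,w 252.81540382385253 -548.0462652511596 z 41.570894411330165
```

View pics/wd.png

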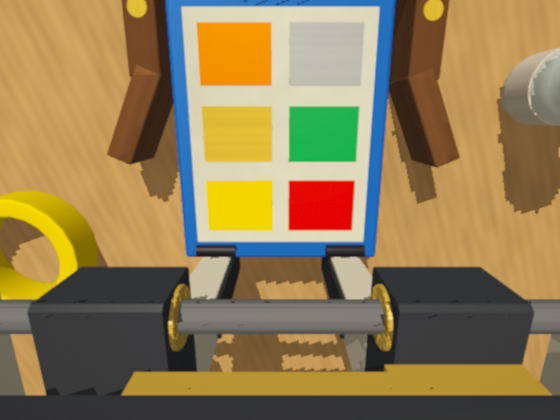

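>>> {"name": "servo_tool", "arguments": {
  "rows": [
    {"x": 0,"y": 0,"z": 0.1,"turn": 0,"jaw": 4.5},
    {"x": 0,"y": 0,"z": 0.1,"turn": 0,"jaw": 4.5}
  ]
}}

```text
clock: 9.12
position: [0.5804, -0.0083, 0.0997]
ee_rot: [-0.697, 0.697, -0.121, 0.121]
ft_force: [-0.3, -2.8, 1.3]
grip_width: 0.0447
```

>>> {"name": "servo_tool", "arguments": {
  "rows": [
    {"x": 0,"y": 0,"z": 0.1,"turn": 0,"jaw": 4.5}
  ]
}}

```text
clock: 9.25
position: [0.5807, -0.0073, 0.0997]
ee_rot: [-0.697, 0.697, -0.121, 0.121]
ft_force: [-0.5, -2.1, 1.7]
grip_width: 0.0449
```

>>> {"name": "servo_tool", "arguments": {
  "rows": [
    {"x": 0,"y": 0,"z": 0.1,"turn": 0,"jaw": 4.5}
  ]
}}

```text
clock: 9.38
position: [0.5811, -0.0064, 0.0997]
ee_rot: [-0.697, 0.697, -0.121, 0.121]
ft_force: [-0.4, -2.3, 0.9]
grip_width: 0.0449
```

>>> {"name": "servo_tool", "arguments": {
  "rows": [
    {"x": 0,"y": 0,"z": 0.1,"turn": 0,"jaw": 4.5}
  ]
}}

```text
clock: 9.5
position: [0.5811, -0.0059, 0.0997]
ee_rot: [-0.696, 0.697, -0.121, 0.12]
ft_force: [-4.7, -11.4, 3.7]
grip_width: 0.0448
```

>>> {"name": "servo_tool", "arguments": {
  "rows": [
    {"x": 0,"y": 0,"z": 0.1,"turn": 0,"jaw": 4.5}
  ]
}}

```text
clock: 9.62
position: [0.5812, -0.0057, 0.0997]
ee_rot: [-0.696, 0.697, -0.121, 0.12]
ft_force: [-7.2, -17.4, 6.3]
grip_width: 0.0446
```

>>> {"name": "servo_tool", "arguments": {
  "rows": [
    {"x": 0,"y": 0,"z": -1.0,"turn": 0,"jaw": 4.5},
    {"x": 0,"y": 0,"z": -3.0,"turn": 0,"jaw": 4.5},
    {"x": 0,"y": -4.5,"z": -3,"turn": 0,"jaw": 4.5},
    {"x": 0,"y": -5,"z": 0,"turn": 0,"jaw": 4.5},
    {"x": 0,"y": -5,"z": 0,"turn": 0,"jaw": 4.5},
    {"x": 0,"y": -5,"z": -3,"turn": 0,"jaw": 4.5},
    {"x": 0,"y": 0,"z": -5,"turn": 0,"jaw": 4.5},
    {"x": 0,"y": 0,"z": -5,"turn": 0,"jaw": 4.5}
  ]
}}

```text
clock: 10.62
position: [0.514, -0.1939, 0.2954]
ee_rot: [0.697, -0.697, 0.12, -0.121]
ft_force: [-0.3, -0.2, -0.4]
grip_width: 0.0449
```

>>> {"name": "servo_tool", "arguments": {
  "rows": [
    {"x": 0,"y": 0,"z": -5,"turn": 0,"jaw": 4.5},
    {"x": 0,"y": 0,"z": -4,"turn": 0,"jaw": 4.5},
    {"x": 0,"y": 0,"z": 0,"turn": 0,"jaw": 4.5}
  ]
}}

```text
clock: 11.0
position: [0.4833, -0.2795, 0.2945]
ee_rot: [0.697, -0.696, 0.122, -0.122]
ft_force: [-0.2, 0.5, 0.1]
grip_width: 0.0448
```

```bash
python3 -c "
from h import *
p,m,o=pose();print(o['clock'],p,o['ft_force']);lying('e')"
```

```text
11.0 [ 0.48334739 -0.27947122  0.29454357] [-0.22979619  0.5035491   0.05221045]
top ((602.4149780273438, 62.11500549316406), (122.35869598388672, 90.3333740234375), 70.26878356933594) l,w 264.4140276489258 -545.0267474670409 z 39.98905008515357
side ((605.251953125, 62.91966247558594), (130.09556579589844, 101.02204895019531), 71.01522064208984) l,w 266.1406506958008 -547.4183113708496 z 41.68776903317429
```

View pics/top_e.png

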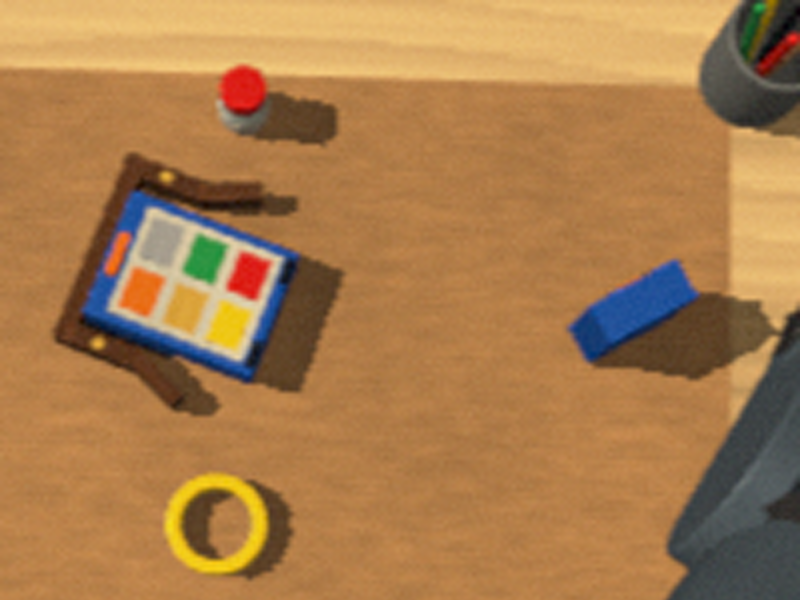

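View pics/side_e.png

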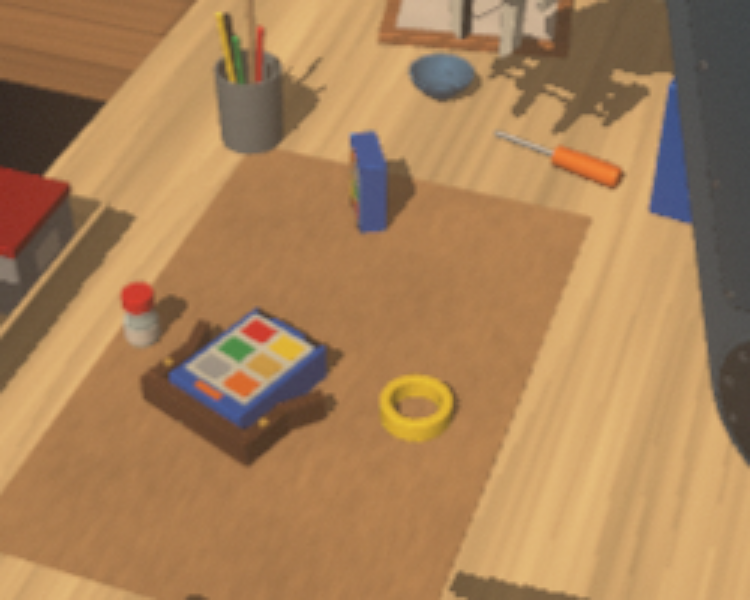

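```bash
python3 -c "
from station import env
print(env.close_job())"
```

```text
the job is handed in; nothing more can be done
None
```

The blue case now lies flat on its back, lid up, in the bay against the end wall. I handed the job in at about 11 s of the 38 s allowed.

I chose the middle-sized of the three cases (120 mm high). I tipped it with both open fingers near the top of the lid until it fell over by itself. Then I lowered the fingers behind it and pushed it in until the force rose from about 2 N of sliding friction to about 19 N at the end wall. After that I backed the arm clear.

**Final checks:**
- **Pose:** the lid top is at 40 mm. The case points at 70.3° in the top view and 71.0° in the side view, against about 70° for the bay. It sits about 1.5 mm off the bay's centre line.
- **End wall:** no gap to the end wall is visible in either picture.
- **Other things:** the tape, the paint jar and the small look-alike case look unmoved in the pictures, as do the others in view. The eraser and glue bottle were outside the last pictures; the arm only passed well above them.

**Disagreement:** the case's final position came out about 10 mm deeper than my first image estimate of the end wall's inner face. I think I first marked the foot of the wall or its shadow instead of its top edge. For the seating I relied on the contact force and the closed gap.

Two move calls were refused for missing fields. They moved nothing, and I resent them in full.

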